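Stand up the fallen bookend

ROBOT

A 6-joint arm with a two-finger parallel gripper is mounted at the origin on the work surface. World frame = base frame: x ahead of the robot, y to its left, z up, the work surface at z = 0. Lengths are in mm, angles in rad, forces in N, time in s.
With the tool pointing down it reaches from about 375 to 900 mm from the base axis. Payload 3.1 kg.
Tool frame: the origin (TCP) lies between the finger pads; the fingertips stand 19 mm ahead of it and the grasp point (between the pads) is the TCP; z points along the fingers, x is the direction in which the jaws open and shut, and the axes are right-handed (so a half turn about z gives the same grasp; the last joint's range is limited). The gripper opens to 87 mm and grips with 3 to 60 N. Pads are 19 mm wide; open, the fingers measure 117 mm over their backs; the gripper's body (75 mm by 190 mm) begins 51 mm behind the grasp point.
Start: joints at [-1.413, 0.527, 1.433, -0, 1.181, -0.178], TCP at [206.565, -589.854, 241.548] pointing down, gripper open.
Joint ranges: [-3.08, 3.08], [-0.75, 2.2], [0.22, 2.44], [-1.43, 4.57], [0, 2.65], [-2.85, 2.85]. Speed limits (rad/s): [2.79, 2.79, 3.14, 3.14, 3.14, 3.14].

INTERFACE

Orientations are given as a unit quaternion [w, x, y, z].
In Python, from workcell import status, snapshot, env, spot_in, cut_out gives the robot as it stands.
- The arm moves only by the tool send_rows, never from a script. Its argument "increments" is a list of rows, each an object with "travel": the shift along the world's x, y, z as a fraction of full scale, a list of three; "twist": the turn about the world's z as a fraction of full scale. A call has 1 to 8 rows; each row is the pose to reach, as a shift and turn from the pose measured when the call began; what a row does not reach only later rows make up. Full scale, the value 1, is 30 cm for a shift and 45 degrees for a turn. A row lasts 1/10 s, in which the tool goes at most 50 mm and 8.59 degrees, less where a joint would pass 70% of its speed; a pose out of reach is approached as far as the arm can. A call with a number of a shift or a turn outside -1 to 1 is refused whole. A call with a gripper value outside its range is refused whole. "claw" is the opening, from 0 (shut) to 1 (fully open), set as the call begins (left out, the last holds). The fingers move at their own pace and stop on an object; the grip force is fixed at half the most. Time passes only in rows, so rows that repeat a pose let the fingers close. It gives the time, the measured TCP pose, the force and the opening at its end, in the units of the state.
- status.observe(): the state, without advancing time (a new reading comes with each control period).
- snapshot(name): name is "scene" or "top" or "wrist"; returns a dict with "img" (384x512x3 uint8, red, green, blue), "depth" (384x512 float32, mm along the optical axis (not along the pixel's ray), 0 where there is no reading), "fx", "fy", "cx", "cy" (pixels), "R" (3x3) and "t" (3): a world point X has camera coordinates R X + t; the wrist camera has in their place "T_tool_cam" (4x4, takes a point from camera to tool coordinates, whose origin is the TCP and whose axes are the tool frame's). Camera axes: x right, y down, z forward; pixel columns grow to the right and rows downward; lengths in mm; the calibration is good to about 2 mm. A picture is of the moment at which its call begins: read the wrist's pose just before it.
- env.sign_off(): hands the job in, once; it reports no verdict.
Trained networks look in the newest picture that a camera, given by its name, has taken for a name from the list of things; names that differ only in an ending like _2 or _b are one class to them, and where a whole thing is asked for, a point or a joint stands for the part that bears it (a point fixed in the world has none). Each returns a list of dicts, best first, with "score" (0 to 1); they miss things now and then, are a little off and sometimes report something else, mostly with a low value. They report only what shows in the picture. A call takes as long as a camera call. They do not tell look-alikes from the thing itself.
- spot_in(target, camera): "bbox" ([left, top, right, bottom] as shares, 0 to 1, of the picture: columns of its width, rows of its height, round what is visible of it).
- cut_out(target, camera): "pixels" (384x512 bool, what is visible of it) and "bbox" ([left, top, right, bottom] as shares, 0 to 1, of the picture: columns of its width, rows of its height, round what is visible of it).
The state is a dict: "time_s": time; "qpos": joint angles; "dq": joint speeds; "joint_efforts": joint torques, N m; "tcp_pos": TCP position; "eef_rot": TCP orientation; "ft_force": force on the tool from outside, world axes, zero at the start; "moment": the same for the moment, N m; "finger_gap": finger opening in mm.
Only numpy, scipy, OpenCV 4.12 (cv2) and the standard library are available. Lean on these libraries where they do the work, as an engineer would, in place of code of your own. Each camera call takes 0.05 s, during which the arm holds its last target.

TASK

Two L-shaped steel bookends have been knocked onto their backs on the practice table. Stand the larger one up where it lies by tipping it over its corner, so that it rests on its short leg with its long leg upright, ready for the handbooks. Keep its corner on the table and in its place rather than carrying it, and leave the smaller bookend lying as it is.

Things in the scene. Friction and masses are not known exactly. Their poses are not given: they have to be found in the camera images.
- large: LARGER bookend: loose L of plain dark steel plate 5 mm thick, 55 mm wide, about 0.4 kg; long leg 130 mm, short leg 90 mm from the outer corner. Origin: middle of the outer corner edge, on the table. At the start x runs along the long leg, flat on the table, z up the upright short leg, y across. The short leg must go over towards -x, 90 degrees about the corner edge; x then points up.
- leg (a point): Point on the larger bookend's short leg, mid-width and mid-thickness, 65 mm from the outer corner, 25 mm below the free edge. Axes as large. The leg's inner face, towards +x, can be pushed from above the long leg, best near the free edge; the corner edge then stays put by friction (2 to 3 N is enough). Once tipped some 65 degrees it falls the rest of the way by itself; before that it falls back.
- small: The SMALLER bookend, same steel, 5 mm thick and 55 mm wide, long leg 85 mm, short leg 60 mm, lying in the same manner. Origin at the middle of its outer corner edge, on the table; x along its long leg, z up its short leg. To be left alone.
Not all that is in view belongs to the job. Leave any yellow look-alike of the large alone.

How it is judged (in metres and radians):
At the end, for the whole second after the job is handed in: The larger bookend rests on its short leg, its long leg upright within 10 degrees, at rest, its corner on the table (within 10 mm) and within 40 mm of where it was; the smaller bookend still lies on its long leg within 25 mm of where it was (angle between large's own x axis and vertical below 0.175 rad and height (world z) of large below 0.01 m and distance of large from where it was at the start of the episode below 0.04 m and linear speed of large below 0.02 m/s and angular speed of large below 0.1 rad/s and distance of small from where it was at the start of the episode below 0.025 m and angle between small's own z axis and vertical below 0.175 rad); the robot touches nothing.
It fails at once if the larger bookend's corner is lifted more than 30 mm off the table (height (world z) of large above 0.03 m).
It fails at once if the smaller bookend is tipped or shoved away (distance of small from where it was at the start of the episode above 0.03 m or angle between small's own z axis and vertical above 0.35 rad).
It also fails if it takes over 38 s, if anything falls off the work surface, if the arm or the gripper's body presses on something with over 40 N, if the wrist force passes 120 N, or if a joint passes its speed limit or range.

## Working session

There is one attempt and no reset: what is moved stays moved. The work goes in short steps, Python scripts to look and compute and a tool call to move; the robot and the scene stay as the last step left them, time stands still between calls to the robot, and variables do not carry over. Pictures are saved under pics/ and viewed, and the job is handed in when it is done.

Besides the shell and the picture viewer there is one more tool, called as name([rows], argument=value, ...), one row to a line, values as JSON. send_rows: Moves the arm, as the interface text tells. Shift numbers are shares of 30 cm and turn numbers shares of 45 degrees, none past 1 either way. Its arguments: {"type":"object","properties":{"increments":{"type":"array"},"claw":{"type":"number"}},"required":["increments"]}

```bash
mkdir -p pics
cat > h.py <<'E'
import numpy as np,cv2
from workcell import status,snapshot,env,spot_in,cut_out
def world(s,u,v,d):
    p=np.stack([(u-s['cx'])/s['fx']*d,(v-s['cy'])/s['fy']*d,d],-1)
    return (p-np.array(s['t']))@np.array(s['R'])
E
python3 - <<'E'
from h import *
print(status.observe())
for n in ['top','scene']:
    s=snapshot(n); cv2.imwrite(f'pics/{n}1.png',s['img'][...,::-1]); np.savez(n+'1.npz',**s)
    for t in ['large','small']:
        for r in cut_out(t,n):
            m=r['pixels']; print(n,t,r['score'],np.round(np.array(r['bbox'])*[512,384,512,384]))
E
```

```text
{'time_s': 0.0, 'qpos': array([-1.41252487e+00,  5.28448112e-01,  1.43390395e+00, -2.16286637e-05,
        1.18138330e+00, -1.78512384e-01]), 'dq': array([ 0.00214888, -0.00092922, -0.00126144,  0.00137704, -0.00105567,
       -0.00011117]), 'joint_efforts': array([-6.03947119e-04, -4.40041387e+01, -1.76592869e+01,  6.32940070e-02,
        5.82835218e-02, -1.64794260e-04]), 'tcp_pos': array([ 206.43769133, -589.19047647,  240.58215354]), 'eef_rot': array([-7.58191260e-04,  8.15616199e-01, -5.78592316e-01, -7.56999563e-04]), 'ft_force': array([-0.23612536, -0.57825747, -1.15147986]), 'moment': array([-0.01513867,  0.01326808,  0.00939969]), 'finger_gap': 87.29923763728375}
top large 0.95 [362. 136. 406. 196.]
top large 0.9 [339. 248. 384. 315.]
top small 0.56 [120. 150. 148. 189.]
scene large 0.89 [187. 137. 224. 175.]
scene large 0.68 [ 84. 158. 148. 222.]
scene small 0.86 [339. 254. 390. 321.]
```

View pics/top1.png

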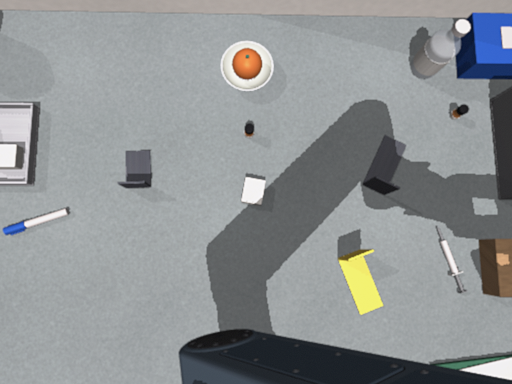

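View pics/scene1.png

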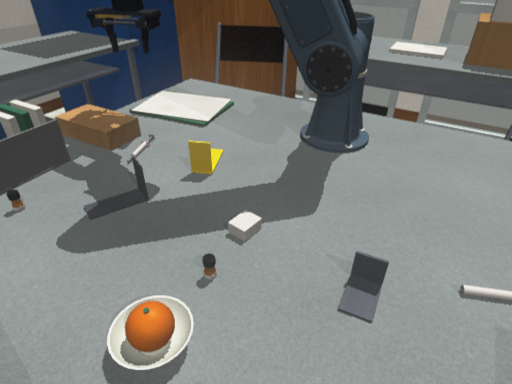

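Candidates in the top picture are the dark L at about (384,165), the yellow L at about (361,280), which is the look-alike, and the small dark L at about (135,168). The larger dark one at (384,165) fits the description, so I'll check it in a close crop and measure its geometry.

Run:
```python
from h import *
s=dict(np.load('top1.npz')); s={k:s[k] for k in s}
u,v=np.meshgrid(np.arange(512.),np.arange(384.))
W=world(s,u,v,s['depth'])
for nm,(a,b,c,d) in {'large':(355,128,412,202),'small':(114,144,154,194)}.items():
    w=W[b:d,a:c].reshape(-1,3); g=s['img'][b:d,a:c].reshape(-1,3).max(1); z=w[:,2]
    print(nm,'table z',np.median(z),'hist',np.histogram(z,[-9,-3,3,10,30,50,70,80,100,200])[0])
    top=w[(z>(70 if nm=='large' else 45))&(z<110)]
    print(' upper leg',top.mean(0).round(),top.min(0).round(),top.max(0).round())
    r=cv2.minAreaRect(top[:,:2].astype(np.float32)); print('  box',cv2.boxPoints(r).round())
    lo=w[(z>3)&(z<9)]; 
    r=cv2.minAreaRect(lo[:,:2].astype(np.float32)); print(' long leg n',len(lo),r,cv2.boxPoints(r).round())
    al=w[(z>3)&(z<100)]; r=cv2.minAreaRect(al[:,:2].astype(np.float32)); print(' all',r,cv2.boxPoints(r).round())
c=s['img'][120:210,345:420,::-1]; cv2.imwrite('pics/crop1.png',cv2.resize(c,None,fx=6,fy=6,interpolation=2))
```

```text
large table z 2.0190675987380002 hist [   7 2542 1282   74   74   76   44  102    0]
 upper leg [ 521. -285.   85.] [ 508. -311.   70.] [ 536. -261.   94.]
  box [[ 507. -309.]
 [ 512. -312.]
 [ 536. -263.]
 [ 531. -261.]]
 long leg n 1263 ((579.6021118164062, -315.3299865722656), (130.22445678710938, 171.14244079589844), 89.75162506103516) [[ 494. -380.]
 [ 665. -381.]
 [ 665. -251.]
 [ 494. -250.]]
 all ((579.6021118164062, -315.3299865722656), (130.22445678710938, 171.14244079589844), 89.75162506103516) [[ 494. -380.]
 [ 665. -381.]
 [ 665. -251.]
 [ 494. -250.]]
small table z 2.3037851698859093 hist [  29 1052  735   43   48   85    0    0    0]
 upper leg [525. 241.  57.] [522. 214.  45.] [529. 269.  63.]
  box [[522. 268.]
 [524. 213.]
 [530. 214.]
 [527. 269.]]
 long leg n 729 ((571.25927734375, 248.49984741210938), (85.00360107421875, 105.9901123046875), 86.5583724975586) [[516. 209.]
 [622. 203.]
 [627. 288.]
 [521. 294.]]
 all ((571.25927734375, 248.49984741210938), (85.00360107421875, 105.9901123046875), 86.5583724975586) [[516. 209.]
 [622. 203.]
 [627. 288.]
 [521. 294.]]
```

View pics/crop1.png

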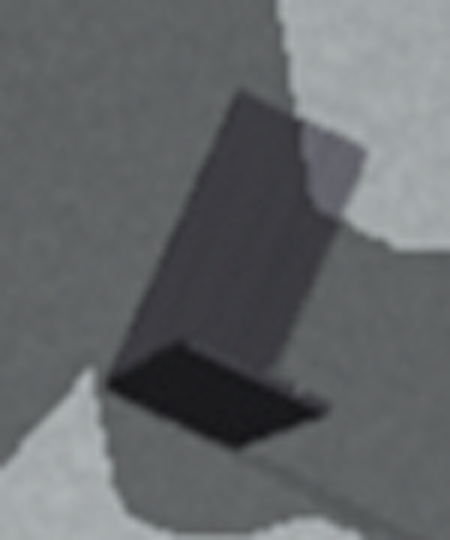

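The crop shows a plain dark steel L, with its long leg going up and right and its dark upright short leg at about pixel (380,185) in the top picture. That is the large bookend. Next I'll check the neighbours' heights and the landing area.

Run:
```python
from h import *
s=dict(np.load('top1.npz'))
u,v=np.meshgrid(np.arange(512.),np.arange(384.))
W=world(s,u,v,s['depth'])
for nm,(a,b,c,d) in {'yellow':(335,244,386,318),'brown':(478,235,512,300),'panel':(488,80,512,205),'bottle':(408,15,512,80),'vial':(448,100,472,122),'white':(238,170,268,206),'syr':(433,222,470,296)}.items():
    w=W[b:d,a:c].reshape(-1,3); w=w[(w[:,2]>12)&(w[:,2]<600)]
    print(nm,w.min(0).round(),w.max(0).round())
w=W[244:318,335:386].reshape(-1,3); t=w[(w[:,2]>70)]
print(cv2.boxPoints(cv2.minAreaRect(t[:,:2].astype(np.float32))).round())
xl=np.array([.898,-.44]);C=np.array([519.3,-285.4])
for k in (50,-100,-130): print(k,C+k*xl)
for th in (0,10,20,30,40,50,60,65,70,75):
    t=np.radians(th);h=78; print(th,5*np.cos(t)-h*np.sin(t),5*np.sin(t)+h*np.cos(t)+19)
```

```text
yellow [ 363. -251.   13.] [ 385. -199.   94.]
brown [ 288. -557.   12.] [ 407. -517.   66.]
panel [ 497. -596.   12.] [ 737. -571.   80.]
bottle [ 783. -626.   12.] [ 906. -386.  173.]
vial [ 686. -497.   12.] [ 707. -473.   50.]
white [483. -39.  12.] [542.  11.  32.]
syr [ 292. -478.   12.] [ 413. -428.   21.]
[[ 363. -251.]
 [ 385. -251.]
 [ 389.   11.]
 [ 366.   11.]]
50 [ 564.2 -307.4]
-100 [ 429.5 -241.4]
-130 [ 402.56 -228.2 ]
0 5.0 97.0
10 -8.620519092959526 96.68324562328688
20 -21.979108075472617 94.0061251379292
30 -34.6698729810778 89.04998149518622
40 -46.307211339955174 81.96540461171298
50 -56.53752851484759 72.96765577114496
60 -65.04998149518622 62.3301270189222
65 -68.5789160801552 56.49576335095781
70 -71.5859237046725 50.376034283331705
75 -74.04811922503472 44.017514649441964
```

send_rows([
  {"travel": [0.6,0.48,0],"twist": -1},
  {"travel": [0.6,0.48,0],"twist": -1},
  {"travel": [0.6,0.48,0],"twist": -1},
  {"travel": [0.6,0.48,0],"twist": -1},
  {"travel": [0.6,0.48,0],"twist": -1},
  {"travel": [0.6,0.48,0],"twist": -1},
  {"travel": [0.6,0.48,0],"twist": -1},
  {"travel": [0.6,0.48,0],"twist": -1},
], claw=0)

```text
time_s: 1.1
tcp_pos: [386.4, -445.8, 241.2]
eef_rot: [0.0, -0.533, 0.846, 0.0]
ft_force: [-0.4, 0.4, 0.2]
finger_gap: 31.1
```

send_rows([
  {"travel": [0.59,0.46,0],"twist": 0},
  {"travel": [0.59,0.46,0],"twist": 0},
  {"travel": [0.59,0.46,0],"twist": 0},
  {"travel": [0.59,0.46,0],"twist": 0},
  {"travel": [0.59,0.46,0],"twist": 0},
  {"travel": [0.59,0.46,0],"twist": 0},
  {"travel": [0.59,0.46,0],"twist": 0},
  {"travel": [0.59,0.46,0],"twist": 0},
])

```text
time_s: 1.9
tcp_pos: [562.2, -309.3, 241.0]
eef_rot: [-0.0, -0.532, 0.847, 0.0]
ft_force: [-0.7, 0.6, -0.5]
finger_gap: 0.3
```

Run:
```python
from h import *
o=status.observe();print(o['tcp_pos'],o['finger_gap'])
s=snapshot('wrist'); cv2.imwrite('pics/w1.png',s['img'][...,::-1])
s=snapshot('scene'); cv2.imwrite('pics/s2.png',s['img'][...,::-1])
```

```text
[ 562.15304194 -309.27851412  241.02231517] 0.25085611283193476
```

View pics/w1.png

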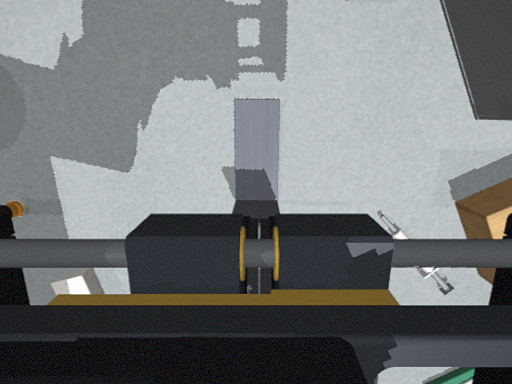

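View pics/s2.png

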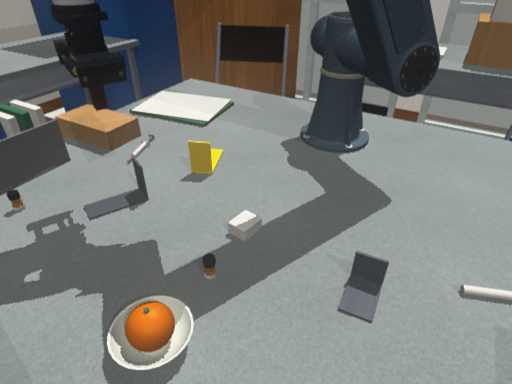

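The wrist view shows the fingers centred over the long leg (leg at cols 234–280, fingers at 258). Next I'll descend behind the short leg, above the long one.

send_rows([
  {"travel": [0,0,-0.48],"twist": 0},
  {"travel": [0,0,-0.48],"twist": 0},
  {"travel": [0,0,-0.48],"twist": 0},
  {"travel": [0,0,-0.48],"twist": 0},
  {"travel": [-0.06,0.03,-0.48],"twist": 0},
  {"travel": [-0.06,0.03,-0.48],"twist": 0},
])

```text
time_s: 2.6
tcp_pos: [542.6, -300.2, 98.6]
eef_rot: [-0.0, -0.531, 0.847, 0.001]
ft_force: [0.3, 0.6, 0.2]
finger_gap: 0.3
```

Run:
```python
from h import *
o=status.observe();print(o['tcp_pos'],o['ft_force'])
s=snapshot('scene'); cv2.imwrite('pics/s3.png',cv2.resize(s['img'][100:250,50:250,::-1],None,fx=4,fy=4))
```

```text
[ 542.59014913 -300.2331014    98.64516991] [0.25276889 0.62734585 0.24107192]
```

View pics/s3.png

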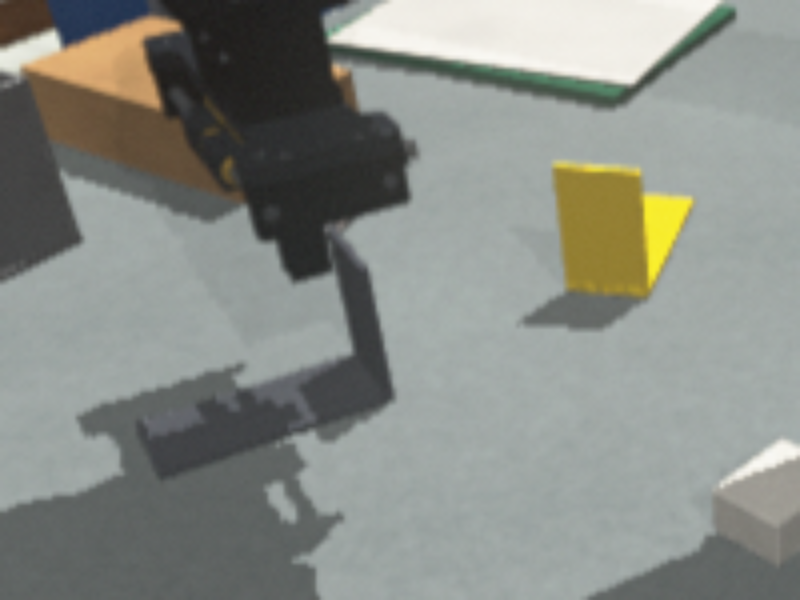

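send_rows([
  {"travel": [-0.018,0.009,0],"twist": 0},
  {"travel": [-0.039,0.019,0],"twist": 0},
  {"travel": [-0.06,0.029,-0.002],"twist": 0},
  {"travel": [-0.08,0.039,-0.004],"twist": 0},
  {"travel": [-0.1,0.049,-0.006],"twist": 0},
  {"travel": [-0.12,0.059,-0.01],"twist": 0},
])

```text
time_s: 3.25
tcp_pos: [507.9, -283.3, 96.2]
eef_rot: [0.0, -0.531, 0.847, -0.001]
ft_force: [1.1, -0.4, 0.0]
finger_gap: 0.8
```

Run:
```python
from h import *
o=status.observe();print(o['tcp_pos'],o['ft_force'])
s=snapshot('scene'); cv2.imwrite('pics/s4.png',cv2.resize(s['img'][100:250,50:250,::-1],None,fx=4,fy=4))
```

```text
[ 507.85595094 -283.3117314    96.2488868 ] [ 1.09079618 -0.42723864  0.04537551]
```

View pics/s4.png

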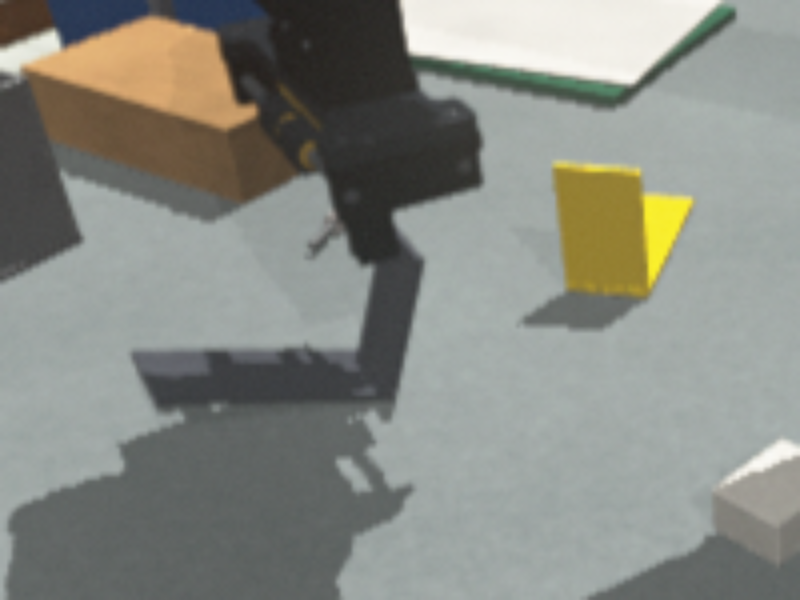

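The corner stays at about (392,400) in the crop, and the leg is tilted roughly 20° with about 1.2 N of force. I'll continue along the arc.

send_rows([
  {"travel": [-0.023,0.011,-0.009],"twist": 0},
  {"travel": [-0.043,0.021,-0.018],"twist": 0},
  {"travel": [-0.061,0.03,-0.03],"twist": 0},
  {"travel": [-0.079,0.039,-0.043],"twist": 0},
  {"travel": [-0.095,0.047,-0.057],"twist": 0},
  {"travel": [-0.11,0.054,-0.073],"twist": 0},
])

```text
time_s: 3.9
tcp_pos: [472.6, -265.5, 73.4]
eef_rot: [-0.0, -0.531, 0.847, 0.001]
ft_force: [0.0, -0.0, -0.2]
finger_gap: 0.7
```

Run:
```python
from h import *
o=status.observe();print(o['tcp_pos'],o['ft_force'])
s=snapshot('scene'); cv2.imwrite('pics/s5.png',cv2.resize(s['img'][100:250,50:250,::-1],None,fx=4,fy=4))
```

```text
[ 472.56887938 -265.52654564   73.3519698 ] [ 0.0124975  -0.04110857 -0.1859862 ]
```

View pics/s5.png

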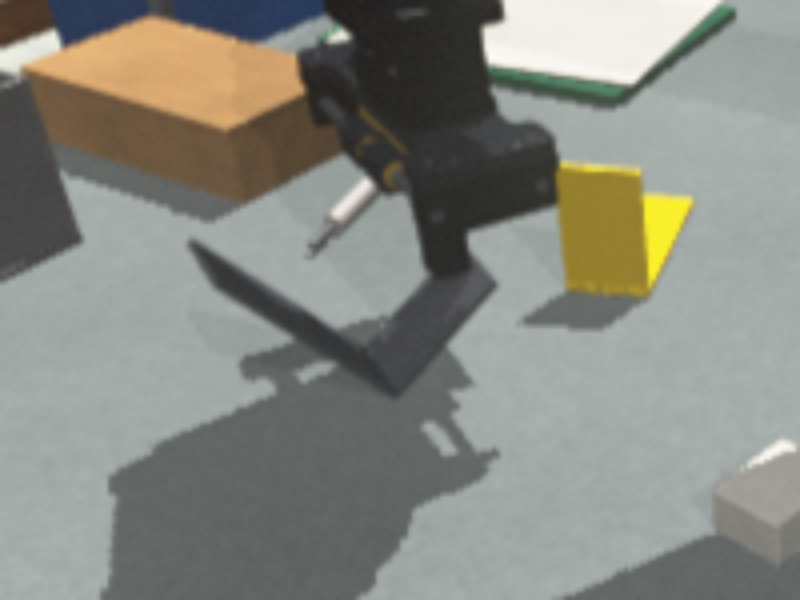

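send_rows([
  {"travel": [-0.012,0.006,-0.015],"twist": 0},
  {"travel": [-0.023,0.011,-0.032],"twist": 0},
  {"travel": [-0.035,0.017,-0.052],"twist": 0},
  {"travel": [-0.045,0.022,-0.073],"twist": 0},
  {"travel": [-0.049,0.024,-0.085],"twist": 0},
  {"travel": [-0.049,0.024,-0.085],"twist": 0},
])

```text
time_s: 4.55
tcp_pos: [456.0, -256.9, 46.3]
eef_rot: [-0.001, -0.531, 0.847, 0.003]
ft_force: [0.3, 0.3, 1.2]
finger_gap: 0.7
```

Run:
```python
from h import *
o=status.observe();print(o['tcp_pos'],o['ft_force'])
s=snapshot('scene'); cv2.imwrite('pics/s6.png',cv2.resize(s['img'][100:250,50:250,::-1],None,fx=4,fy=4))
```

```text
[ 455.99377771 -256.92739565   46.33475461] [0.26862832 0.34292485 1.16300026]
```

View pics/s6.png

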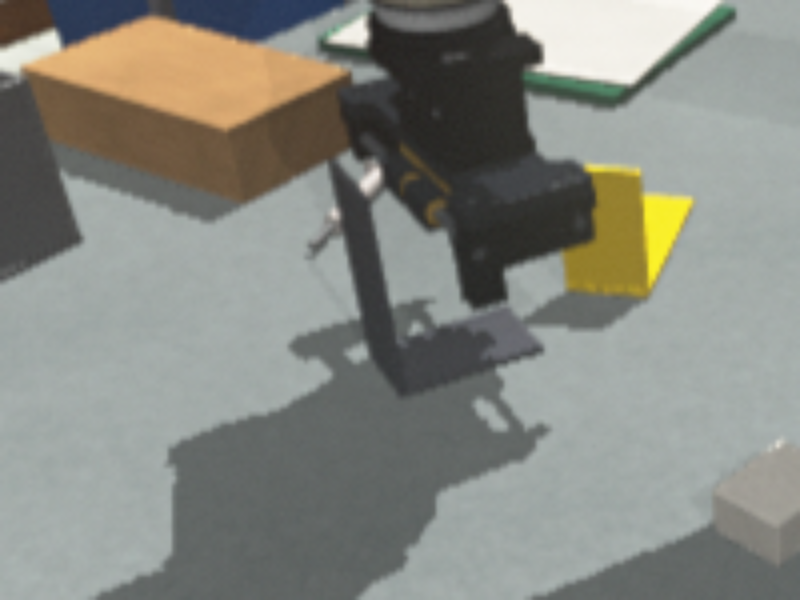

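Run:
```python
from h import *
s=snapshot('wrist'); print(np.round(s['T_tool_cam'],2)); cv2.imwrite('pics/w6.png',s['img'][...,::-1])
o=status.observe();print(o['tcp_pos'],o['ft_force'])
s=snapshot('top'); cv2.imwrite('pics/t6.png',s['img'][...,::-1])
```

```text
[[   1.     -0.      0.      1.07]
 [  -0.      0.97    0.25  -67.32]
 [  -0.     -0.25    0.97 -142.82]
 [   0.      0.      0.      1.  ]]
[ 456.69844502 -257.49011313   46.93727022] [-0.14817034  0.10102641 -0.43581936]
```

View pics/w6.png

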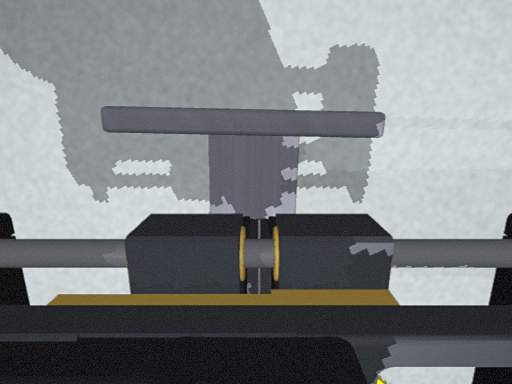

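The wrist view shows the long leg upright, with its top edge at row 120 and cols 102–385, and the short leg flat below. The fingers are clear of both, so I'll back straight up and away.

send_rows([
  {"travel": [-0.01,0.005,0.08],"twist": 0},
  {"travel": [-0.01,0.005,0.2],"twist": 0},
  {"travel": [-0.01,0.005,0.35],"twist": 0},
  {"travel": [-0.01,0.005,0.5],"twist": 0},
  {"travel": [-0.01,0.005,0.65],"twist": 0},
  {"travel": [-0.01,0.005,0.65],"twist": 0},
])

```text
time_s: 5.3
tcp_pos: [457.3, -258.8, 248.9]
eef_rot: [0.001, -0.531, 0.847, -0.005]
ft_force: [1.2, -1.0, -0.0]
finger_gap: 0.2
```

send_rows([
  {"travel": [0,-0.2,0.1],"twist": 0},
  {"travel": [0,-0.4,0.1],"twist": 0},
  {"travel": [0,-0.6,0.1],"twist": 0},
  {"travel": [0,-0.7,0.1],"twist": 0},
  {"travel": [0,-0.7,0.1],"twist": 0},
  {"travel": [0,-0.7,0.1],"twist": 0},
  {"travel": [0,-0.7,0.1],"twist": 0},
])

```text
time_s: 6.0
tcp_pos: [456.7, -468.0, 277.6]
eef_rot: [0.002, -0.531, 0.847, -0.004]
ft_force: [0.9, 0.2, -0.2]
finger_gap: 0.1
```

Run:
```python
from h import *
o=status.observe();print(o['time_s'],o['tcp_pos'],o['ft_force'])
s=snapshot('scene'); cv2.imwrite('pics/s7.png',s['img'][...,::-1])
s=snapshot('top'); cv2.imwrite('pics/t7.png',s['img'][...,::-1])
u,v=np.meshgrid(np.arange(512.),np.arange(384.))
W=world(s,u,v,s['depth']); 
for a,b,x0,x1,y0,y1 in ((100,150,480,560,-330,-240),(45,80,500,560,200,300)):
    m=(W[...,2]>a)&(W[...,2]<b)&(W[...,0]>x0)&(W[...,0]<x1)&(W[...,1]>y0)&(W[...,1]<y1); t=W[m]
    print(t.mean(0).round(),t[:,2].max(),cv2.boxPoints(cv2.minAreaRect(t[:,:2].astype(np.float32))).round())
```

```text
6.0 [ 456.70371442 -467.98991769  277.62501466] [ 0.85552155  0.23735721 -0.24205127]
[ 514. -281.  120.] 133.42130164807602 [[ 499. -305.]
 [ 504. -308.]
 [ 529. -259.]
 [ 524. -257.]]
[525. 241.  57.] 63.332170212616475 [[522. 269.]
 [524. 213.]
 [530. 214.]
 [527. 269.]]
```

View pics/s7.png

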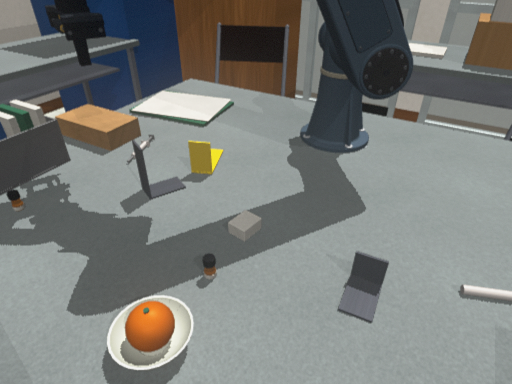

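View pics/t7.png

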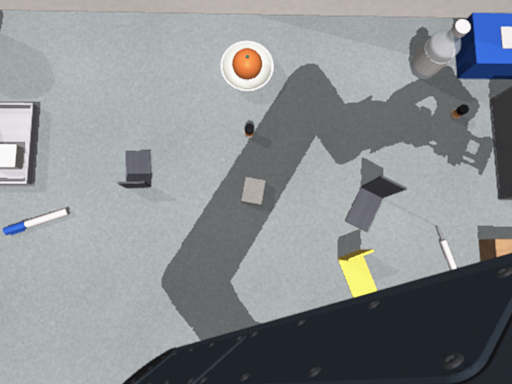

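The scene view shows the large bookend standing at about (150,180), long leg upright and short leg flat. The upright's centre is at (514,−281) and its outer face at about (517,−282), so the corner moved only about 4 mm. The small bookend is unmoved and the arm is clear.

```bash
python3 -c "
from h import *
print(env.sign_off())"
```

```text
the job is handed in; nothing more can be done
None
```

The larger bookend now stands on its short leg with its long leg upright, and the job is handed in. I pushed the inner face of the short leg with closed fingers along an arc about the corner until it fell over by itself, then backed up and away.

- **Larger bookend:** the last top-camera depth check put its top edge at about 130 mm and showed its long leg vertical to within a few mm. The corner moved about 4 mm (limit 40 mm) and stayed on the table.
- **Smaller bookend:** it measured the same as at the start, and the yellow look-alike was not touched.
- **Robot:** the arm was clear of everything at about 6 s. Force readings at the end of each move were about 1.5 N or less, close to sensor noise.

No check failed or disagreed. I did not measure the bookend's speed directly, and `env.sign_off()` gave no verdict.

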